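# Count along the mould rack and push the mould into the third gap

### The arm

A 7-joint arm with a two-finger parallel gripper is mounted at the origin on the work surface. World frame = base frame: x ahead of the robot, y to its left, z up, the work surface at z = 0. Lengths are in m, angles in degrees, forces in N, time in s.
With the tool pointing down it reaches from about 0.425 to 1.025 m from the base axis. Payload 9.4 kg.
Tool frame: the origin (TCP) lies between the finger pads; the fingertips stand bot.tips_ahead ahead of it and the grasp point (between the pads) is the TCP (bot.tips_ahead is the distance from the TCP to the fingertips, in m); y points along the fingers, z is the direction in which the jaws open and shut, and the axes are right-handed (so a half turn about y gives the same grasp; the last joint's range is limited). The gripper opens to 85 mm and grips with 20 to 120 N. Pads are 22 mm wide; open, the fingers measure 114 mm over their backs; the gripper's body (76 mm by 85 mm) begins 54 mm behind the grasp point. The pads swing forward as they close: fully open they stand 13 mm farther back than shut.
Start: joints at [65.277, 34.337, -0.143, 91.639, 0.103, 54.024, -4.572], TCP at [0.252, -0.68, 0.25] pointing down, gripper open.
Joint ranges: [-147.43, 147.43], [-19.82, 112.94], [-74.19, 73.91], [6.32, 146.72], [-59.91, 239.91], [6.04, 106.73], [-150.56, 150.56]. Speed limits (degrees/s): [127.2, 127.2, 172.46, 172.46, 180, 180, 180].

### API

Orientations are given as [roll, pitch, yaw] about the fixed x, y, z axes, in that order (R = Rz(yaw) Ry(pitch) Rx(roll)).
In Python, from bench import bot, viewer, monitor gives the robot as it stands. Calls block until the motion is done:
- bot.move_pose(position, orientation): joint-space move of the TCP to a pose.
- bot.move_straight(position, feed=0.15, rotation=None, guard=None): straight line of the TCP; rotation=None keeps the orientation; feed is the mean speed in m/s. With guard (N) it stops when the force on the tool has changed by that much, and returns True; else False.
- bot.move_joints(angles): joint-space move.
- bot.command_gripper(opening, f_grip=None): finger opening in m; f_grip is the grip in N (None keeps the last); returns when the fingers have stopped.
- bot.dwell(seconds).
- bot.solve_ik(position, orientation): joint angles nearest the present ones, or None.
- viewer.get_image(name): name is "side" or "top" or "wrist"; returns (picture, depth): 400x640x3 uint8, blue, green, red; 400x640 float32, m along the optical axis (not along the pixel's ray), 0 where there is no reading.
- viewer.camera_model(name): a dict with "mtx" (3x3 intrinsics, pixels), "D" ([k1, k2, p1, p2, k3] as OpenCV has them; the pictures are not rectified), "R" (3x3) and "t" (3): a world point X has camera coordinates R X + t; the wrist camera has in their place "T_tool_cam" (4x4, takes a point from camera to tool coordinates, whose origin is the TCP and whose axes are the tool frame's). Camera axes: x right, y down, z forward; pixel columns grow to the right and rows downward; lengths in m; the calibration is good to about 2 mm. A picture is of the moment at which its call begins: read the wrist's pose just before it. camera_model takes no time and is no camera call.
A pose or a line that the arm cannot do raises bot.PlanningError and nothing moves.
- bot.close_job(): hands the job in, once; it reports no verdict.
Trained networks look in the newest picture that a camera, given by its name, has taken for a name from the list of things; names that differ only in an ending like _2 or _b are one class to them, and where a whole thing is asked for, a point or a joint stands for the part that bears it (a point fixed in the world has none). Each returns a list of dicts, best first, with "conf" (0 to 1); they miss things now and then, are a little off and sometimes report something else, mostly with a low value. They report only what shows in the picture. A call takes as long as a camera call.
- viewer.trace(camera, target): "region" (400x640 bool, what is visible of it) and "box" ([left, top, right, bottom] in pixels, round what is visible of it).
Readings, each from a call of its own:
- monitor.get_time(): time.
- monitor.get_q(): joint angles.
- monitor.get_joint_vel(): joint speeds.
- monitor.get_effort(): joint torques, N m.
- monitor.get_ee_pos(): TCP position.
- monitor.get_orientation(): TCP orientation.
- monitor.get_force(): force on the tool from outside, world axes, zero at the start.
- monitor.get_torque(): the same for the moment, N m.
- monitor.get_grip_width(): finger opening in m.
Only numpy, scipy, OpenCV 4.12 (cv2) and the standard library are available. Lean on these libraries where they do the work, as an engineer would, in place of code of your own. Each camera call takes 0.05 s, during which the arm holds its last target.

### The job

Starting from the red post, run a fingertip along the rack's rail so that it flicks the yellow tabs one after another, counting the gaps (occupied ones count too), and stop at the third tab, leaving the tabs beyond it unflicked. Then push the loose pale wooden mould along the bench into that third gap, lengthwise, until it is fully home against the rail, without ever lifting it, and take the hand away. Leave the stored dark moulds, the jar and the bowl where they are.

Things in the scene. Friction and masses are not known exactly. Their poses are not given: they have to be found in the camera images.
- rack: Fixed rack on the bench: 7 blue dividers (6 mm thick, 30 high, 60 deep) at 52 mm pitch make 6 gaps 46 mm wide, open in front and above; the bench is their floor. Origin on the bench, mid-row, in the plane of the dividers' front edges; x runs into the gaps (away from the robot), y along the row, z up. Gap centres at y = 130, 78, 26, -26, -78, -130 mm (dividers midway between and at the ends)
- rail (a point): Middle of the top of the rack's aluminium rail, which closes the gaps at the back and carries a yellow tab over each gap: rail 12 mm thick, 44 mm high, 318 mm long along the rack's y. This point is at x = 60, y = 0, z = 44 mm in the rack's frame and has its axes; the face that stops a mould is at rack x = 54 mm
- red_post: Fixed red upright cylinder, 22 mm across, 46 mm high, at one end of the rail (x = 60 mm, y = +172 or -172 mm in the rack's frame; which end varies). Counting begins at this end: the nearest gap is the first. Origin at the centre of its underside
- grey_post: Fixed grey cylinder of the same size at the other end of the rail. Origin at the centre of its underside
- mould: The loose pale wooden biscuit mould, a bar 72 mm long, 38 mm wide and 24 mm high, about 90 g, a flower on its top, lying flat on the bench in front of the rack. Origin at the centre of its underside, x along its length, z up. Fully home, its end touches the rail, its centre is at x = 18 mm in the rack's frame and it sticks out 18 mm in front of the dividers
- stored_mould_a: Dark wooden mould of the same size (72 x 38 x 24 mm), loose, standing home in the end gap at the rack's y = +130 mm. Leave it. Origin at the centre of its underside, x along its length
- stored_mould_b: Dark wooden mould of the same size, loose, standing home in the gap at the rack's y = -78 mm. Leave it. Origin at the centre of its underside, x along its length
- jar: Loose amber glass jar with a white cap, 52 mm across, 75 mm high, beside the work. Leave it. Origin at the centre of its underside
- bowl: Loose blue ceramic bowl, 84 mm across, 45 mm high, beside the work. Leave it. Origin at the centre of its underside
- tab_1 (a joint): Yellow tab on the rail over gap 1 counted from the rack's +y end (rack y = 130 mm): upright plate 18 mm (rack x) by 3 mm (y), hinged at x = 60 mm, 46 mm above the bench; its top is 74 mm above the bench. Value: lean in rad, 0 upright, positive = top to the rack's -y, up to 1.45 either way. A light spring (under 1 N) rights it when the finger has passed. A flick is a lean over 0.4
- tab_2 (a joint): The same kind of tab over gap 2 (rack y = 78 mm), same sense
- tab_3 (a joint): The same kind of tab over gap 3 (rack y = 26 mm), same sense
- tab_4 (a joint): The same kind of tab over gap 4 (rack y = -26 mm), same sense
- tab_5 (a joint): The same kind of tab over gap 5 (rack y = -78 mm), same sense
- tab_6 (a joint): The same kind of tab over gap 6 (rack y = -130 mm), same sense

How it is judged (in metres and radians):
On the way, in this order (a step that is already met when the one before it is completed fails the run):
1. the first tab from the red post is flicked away from the red post (leans over 0.4 rad) (((y of red_post in the frame of rack above 0 m and value of joint tab_1 above 0.4 rad) or (y of red_post in the frame of rack below 0 m and value of joint tab_6 below -0.4 rad))).
2. the second tab is flicked the same way (((y of red_post in the frame of rack above 0 m and value of joint tab_2 above 0.4 rad) or (y of red_post in the frame of rack below 0 m and value of joint tab_5 below -0.4 rad))).
3. the third tab is flicked the same way (((y of red_post in the frame of rack above 0 m and value of joint tab_3 above 0.4 rad) or (y of red_post in the frame of rack below 0 m and value of joint tab_4 below -0.4 rad))).
4. the pale mould is home in the third gap from the red post (x of mould in the frame of rack above 0.012 m and angle between the x axis of mould and the x axis of rack, either way round below 0.2 rad and height (world z) of mould below 0.006 m and angle between mould's own z axis and vertical below 0.1 rad and ((y of red_post in the frame of rack above 0 m and y of mould in the frame of rack between 0.016 and 0.036 m) or (y of red_post in the frame of rack below 0 m and y of mould in the frame of rack between -0.036 and -0.016 m))), for 0.2 s.
At the end, for the whole second after the job is handed in: The pale mould lies flat in the third gap from the red post, within 10 mm of the gap's centre line and 0.2 rad of its direction, its end within 6 mm of the rail, at rest; the stored moulds, the jar and the bowl are within 15 mm of where they stood (all of step 4 and linear speed of mould below 0.01 m/s and distance of each of stored_mould_a, stored_mould_b, jar, bowl from where it was at the start of the episode below 0.015 m); the robot touches nothing.
It fails at once if a tab beyond the third is flicked (leans over 0.35 rad) ((y of red_post in the frame of rack above 0 m and ((value of joint tab_4 above 0.35 rad or value of joint tab_4 below -0.35 rad) or (value of joint tab_5 above 0.35 rad or value of joint tab_5 below -0.35 rad) or (value of joint tab_6 above 0.35 rad or value of joint tab_6 below -0.35 rad))) or (y of red_post in the frame of rack below 0 m and ((value of joint tab_1 above 0.35 rad or value of joint tab_1 below -0.35 rad) or (value of joint tab_2 above 0.35 rad or value of joint tab_2 below -0.35 rad) or (value of joint tab_3 above 0.35 rad or value of joint tab_3 below -0.35 rad)))).
It fails at once if the pale mould is lifted off the bench (over 8 mm) or tipped (over 0.3 rad) (height (world z) of mould above 0.008 m or angle between mould's own z axis and vertical above 0.3 rad).
It fails at once if a stored mould, the jar or the bowl is moved over 15 mm or lifted (distance of any of stored_mould_a, stored_mould_b, jar, bowl from where it was at the start of the episode above 0.015 m).
It also fails if it takes over 58 s, if anything falls off the work surface, if the arm or the gripper's body presses on something with over 40 N, if the wrist force passes 120 N, or if a joint passes its speed limit or range.

## Working session

There is one attempt and no reset: what is moved stays moved. The work goes in short steps, each a Python script; the robot and the scene stay as the last script left them, time stands still between calls to the robot, and variables do not carry over. Pictures are saved under pics/ and viewed, and the job is handed in when it is done.

```bash
ls; mkdir -p pics; python3 - <<'E'
from bench import bot, viewer, monitor
import cv2
for n in ["top","side"]:
    im,d=viewer.get_image(n); cv2.imwrite(f"pics/{n}0.png",im)
    c=viewer.camera_model(n); print(n,c)
print(monitor.get_time(),bot.tips_ahead,monitor.get_orientation(),monitor.get_ee_pos(),monitor.get_grip_width())
E
```

```text
pics
top {'mtx': array([[408.84162732,   0.        , 309.12090258],
       [  0.        , 408.84162732, 195.49438863],
       [  0.        ,   0.        ,   1.        ]]), 'D': array([-0.02987748,  0.        ,  0.        ,  0.        ,  0.        ]), 'R': array([[-0.02638394, -0.99918254,  0.03062912],
       [-0.99259455,  0.02255101, -0.11936294],
       [ 0.11857465, -0.03355156, -0.99237813]]), 't': array([-4.41093527e-05,  5.32730613e-01,  1.07791317e+00])}
side {'mtx': array([[364.13994703,   0.        , 321.10343541],
       [  0.        , 364.13994703, 195.01285535],
       [  0.        ,   0.        ,   1.        ]]), 'D': array([-0.02105805,  0.        ,  0.        ,  0.        ,  0.        ]), 'R': array([[ 0.95139031, -0.30787305, -0.00840626],
       [-0.22853991, -0.68741196, -0.6893724 ],
       [ 0.20646063,  0.65778339, -0.72435835]]), 't': array([-0.49226734,  0.16955374,  0.76043623])}
0.1 0.019 [-9.00825460e+01 -8.22055606e-03 -1.59667944e+02] [ 0.25173396 -0.67948301  0.24947784] 0.08531190713747498
```

View pics/top0.png

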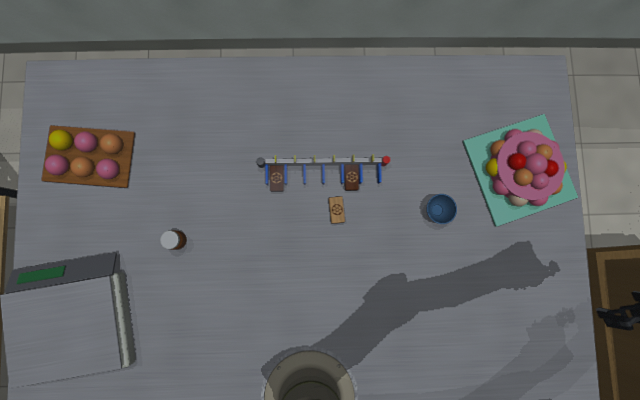

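View pics/side0.png

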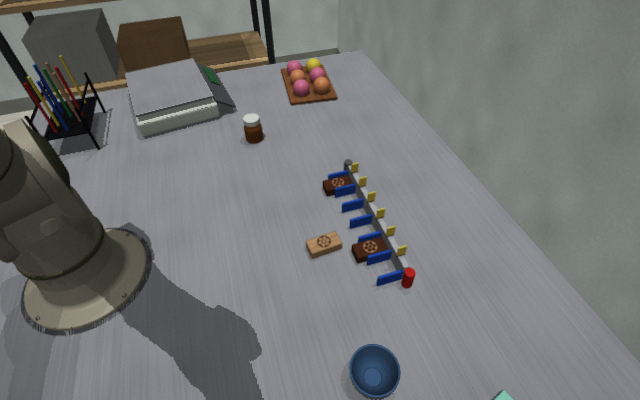

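Top view: the red post is at (386,160), the grey one at (261,162), and the pale mould at (337,210). Red is at the rack's -y end, so the third gap is y=-26 (tab_4). Next I'll measure it.

```bash
cat > h.py <<'E'
from bench import bot, viewer, monitor
import cv2, numpy as np
def ray(cam,uv):
    c=viewer.camera_model(cam)
    p=cv2.undistortPoints(np.array(uv,float).reshape(-1,1,2),c["mtx"],np.array(c["D"])).reshape(-1,2)
    d=np.c_[p,np.ones(len(p))]@c["R"]
    o=-c["R"].T@c["t"]
    return o,d
def onz(cam,uv,z):
    o,d=ray(cam,uv); return o+d*((z-o[2])/d[:,2])[:,None]
def proj(cam,X):
    c=viewer.camera_model(cam); r,_=cv2.Rodrigues(c["R"])
    return cv2.projectPoints(np.array(X,float).reshape(-1,1,3),r,np.array(c["t"]),c["mtx"],np.array(c["D"]))[0].reshape(-1,2)
def depthpts(cam,depth,mask):
    v,u=np.nonzero(mask&(depth>0)); c=viewer.camera_model(cam)
    p=cv2.undistortPoints(np.c_[u,v].astype(float).reshape(-1,1,2),c["mtx"],np.array(c["D"])).reshape(-1,2)
    P=np.c_[p,np.ones(len(p))]*depth[v,u][:,None]
    return (P-c["t"])@c["R"]
E
python3 - <<'E'
from h import *
np.set_printoptions(precision=4,suppress=True)
for cam in ["top","side"]:
    im,d=viewer.get_image(cam); np.save(f"{cam}_d.npy",d)
    cv2.imwrite(f"pics/{cam}1.png",im)
    for t in ["red_post","grey_post","mould","stored_mould_b","jar","bowl","rack"]:
        for r in viewer.trace(cam,t)[:2]:
            m=np.array(r["region"]); P=depthpts(cam,d,m)
            np.save(f"m_{cam}_{t}_{int(r['conf']*100)}.npy",m)
            if len(P)<3: print(cam,t,r["conf"],len(P)); continue
            zt=np.percentile(P[:,2],90); T=P[P[:,2]>zt-0.006]
            print(cam,t,round(r["conf"],2),m.sum(),r["box"],"ztop",round(zt,4),"topmean",T.mean(0),"mid",(T.min(0)+T.max(0))/2, "ext",np.ptp(T,axis=0))
            if t=="mould" or t=="stored_mould_b":
                print(cv2.minAreaRect(T[:,:2].astype(np.float32)*1000))
E
```

```text
top red_post 0.5 66 [382.8, 155.0, 389.8, 164.3] ztop 0.0485 topmean [ 0.6248 -0.2268  0.0466] mid [ 0.6252 -0.2263  0.0463] ext [0.0194 0.0194 0.0058]
top grey_post 0.74 717 [428.1, 193.0, 454.8, 221.7] ztop 0.0444 topmean [ 0.4893 -0.3771  0.0439] mid [ 0.4875 -0.3704  0.0441] ext [0.0792 0.0808 0.0113]
top grey_post 0.53 78 [258.3, 154.4, 265.0, 167.5] ztop 0.0477 topmean [0.6279 0.1167 0.0457] mid [0.6285 0.115  0.0457] ext [0.0221 0.0219 0.0076]
top mould 0.54 331 [332.9, 195.9, 343.5, 223.2] ztop 0.0268 topmean [ 0.4942 -0.088   0.0245] mid [ 0.4949 -0.0879  0.0254] ext [0.0709 0.0372 0.0091]
((494.6770324707031, -88.24579620361328), (69.02580261230469, 37.06678009033203), 5.504786968231201)
top mould 0.46 394 [345.2, 166.6, 359.2, 189.1] ztop 0.0271 topmean [ 0.5838 -0.1321  0.0248] mid [ 0.5838 -0.1323  0.0266] ext [0.0709 0.0374 0.0108]
((584.0536499023438, -131.85340881347656), (36.43805694580078, 70.80704498291016), 87.93595123291016)
top stored_mould_b 0.83 395 [272.8, 163.4, 283.7, 190.2] ztop 0.0267 topmean [0.5854 0.0747 0.0243] mid [0.5856 0.0748 0.026 ] ext [0.0707 0
[... 2042 characters left out ...]
113]
((584.4619140625, -134.2994842529297), (70.24813842773438, 43.59246063232422), 0.9554662108421326)
side jar 0.76 501 [245.2, 113.1, 262.5, 143.4] ztop 0.0735 topmean [0.4226 0.3458 0.0727] mid [0.4229 0.3488 0.0717] ext [0.045  0.0465 0.0082]
side jar 0.28 47 [367.4, 191.4, 376.5, 200.2] ztop 0.0689 topmean [ 0.628  -0.0289  0.0675] mid [ 0.6284 -0.0286  0.0682] ext [0.0126 0.0036 0.0103]
side bowl 0.56 2166 [348.4, 342.7, 398.4, 396.7] ztop 0.0432 topmean [ 0.4907 -0.3662  0.0424] mid [ 0.4883 -0.3693  0.0417] ext [0.0822 0.0822 0.009 ]
side rack 0.87 2737 [328.9, 161.2, 409.1, 282.8] ztop 0.0543 topmean [ 0.6273 -0.065   0.0615] mid [ 0.6284 -0.0524  0.0618] ext [0.0216 0.264  0.0269]
```

```bash
python3 - <<'E'
import cv2
im=cv2.imread("pics/top0.png")[140:230,240:400]
cv2.imwrite("pics/topcrop.png",cv2.resize(im,None,fx=5,fy=5,interpolation=cv2.INTER_CUBIC))
im=cv2.imread("pics/side0.png")[140:300,290:430]
cv2.imwrite("pics/sidecrop.png",cv2.resize(im,None,fx=3.75,fy=3.75,interpolation=cv2.INTER_CUBIC))
E
```

```text
(no output)
```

View pics/topcrop.png

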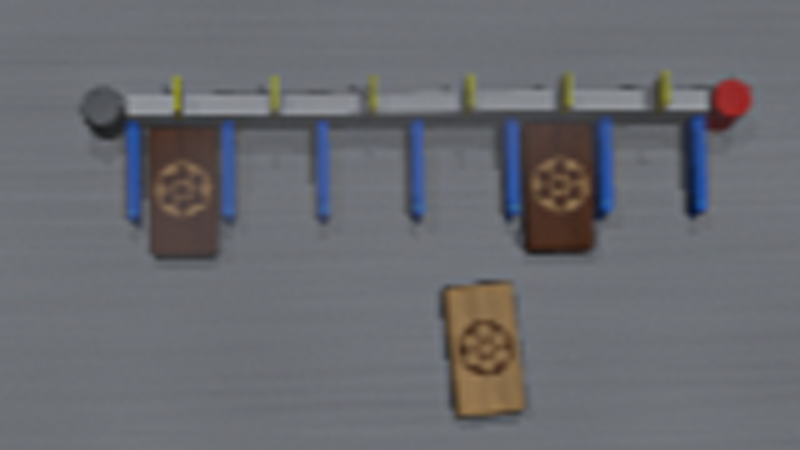

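View pics/sidecrop.png

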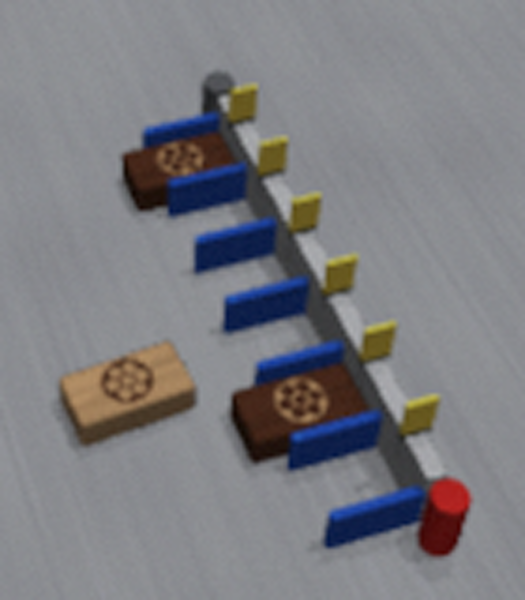

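Posts, stored moulds and sizes agree with each other: rack origin ≈ (0.5665, -0.0549), yaw ≈ -0.5°. Checking IK branches, then the flick run.

```bash
cat >> h.py <<'E'
O=np.array([0.5665,-0.0549]); YAW=-0.5; a=np.radians(YAW)
Rk=np.array([[np.cos(a),-np.sin(a)],[np.sin(a),np.cos(a)]])
def W(x,y,z): return [*(O+Rk@np.array([x,y])),z]
def toR(p): return Rk.T@(np.array(p)[:2]-O)
E
python3 - <<'E'
from h import *
for y in [YAW,YAW+180,YAW-180]:
    for p in [W(.06,-.172,.12),W(-.03,-.026,.025),W(-.13,-.03,.025)]:
        print(y,p,bot.solve_ik(p,[-90,0,y]))
E
```

```text
-0.5 [np.float64(0.6249967512781299), np.float64(-0.2274170428969399), 0.12] [ 38.63851413  43.80243686 -37.88924388 103.99530746  36.80154991
  45.20334422  71.02327305]
-0.5 [np.float64(0.5362742523851172), np.float64(-0.08063721393471723), 0.025] [ 22.93083558  45.28504134 -30.27350873 122.76556931  54.08210056
  26.25397354  39.02962898]
-0.5 [np.float64(0.43624315393670654), np.float64(-0.08376440807713653), 0.025] [ 11.06444964  40.70165313 -10.85710523 136.40033935  64.3395179
   7.83225917  28.16223703]
179.5 [np.float64(0.6249967512781299), np.float64(-0.2274170428969399), 0.12] [ 12.16699844  38.93825027   4.58650486 105.84335157  -4.97574232
  35.4102997  -70.70372812]
179.5 [np.float64(0.5362742523851172), np.float64(-0.08063721393471723), 0.025] [  0.57966134  42.35829912   2.91541566 124.22993873  -8.38680553
  13.58871754 -79.60992138]
179.5 [np.float64(0.43624315393670654), np.float64(-0.08376440807713653), 0.025] None
-180.5 [np.float64(0.6249967512781299), np.float64(-0.2274170428969399), 0.12] [ 12.16699844  38.93825027   4.58650486 105.84335157  -4.97574232
  35.4102997  -70.70372812]
-180.5 [np.float64(0.5362742523851172), np.float64(-0.08063721393471723), 0.025] [  0.57966134  42.35829912   2.91541566 124.22993873  -8.38680553
  13.58871754 -79.60992138]
-180.5 [np.float64(0.43624315393670654), np.float64(-0.08376440807713653), 0.025] None
```

```bash
python3 - <<'E'
from h import *
bot.command_gripper(0.0,20)
print(monitor.get_grip_width())
bot.move_pose(W(.06,-.172,.14),[-90,0,YAW])
bot.move_straight(W(.06,-.172,.077),feed=.1)
print(toR(monitor.get_ee_pos()),monitor.get_orientation(),monitor.get_force(),monitor.get_time())
im,_=viewer.get_image("side"); cv2.imwrite("pics/s2.png",cv2.resize(im[120:320,250:470],None,fx=3,fy=3))
im,_=viewer.get_image("wrist"); cv2.imwrite("pics/w2.png",im)
E
```

```text
-0.0002533047400674871
[ 0.06028347 -0.17174271] [-8.99893410e+01 -1.24623770e-02 -4.81295637e-01] [-0.28046405  0.24014295  0.61239129] 4.5917
```

View pics/s2.png

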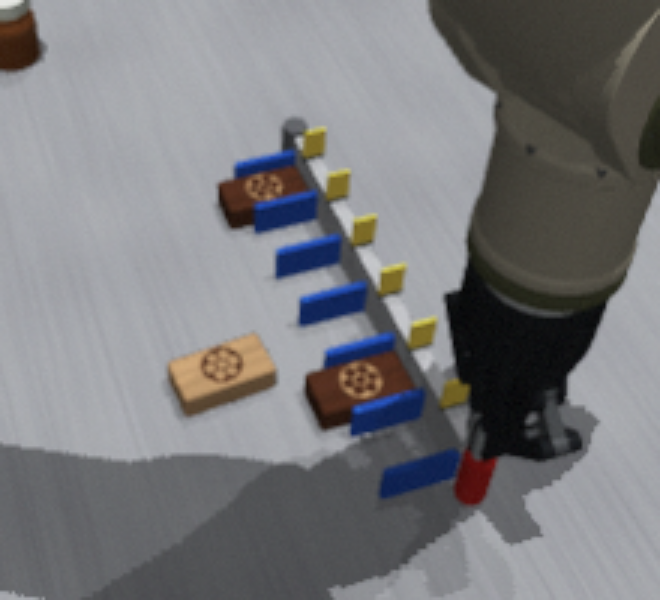

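View pics/w2.png

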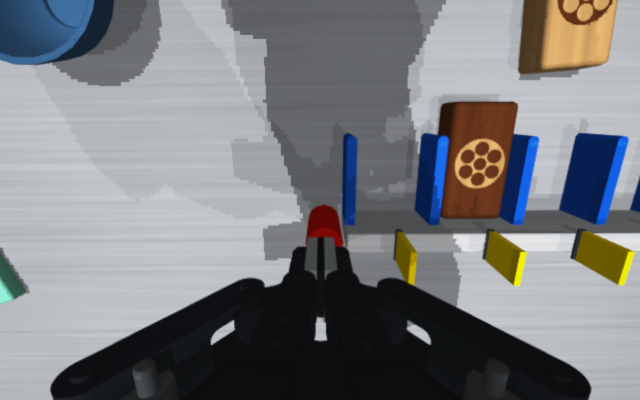

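The fingertip hangs just over the red post, and tabs and mould are undisturbed. Now the flick run.

```bash
python3 - <<'E'
from h import *
bot.move_straight(W(.06,-.172,.081),feed=.1)
bot.move_straight(W(.06,-.014,.081),feed=.05)
print(toR(monitor.get_ee_pos()),monitor.get_force(),monitor.get_time())
for c in ["side"]:
    im,_=viewer.get_image(c); cv2.imwrite("pics/s3.png",cv2.resize(im[120:320,250:470],None,fx=3,fy=3))
E
```

```text
[ 0.05999681 -0.01412148] [-0.03857771 -0.43536727  1.08091256] 8.25
```

View pics/s3.png

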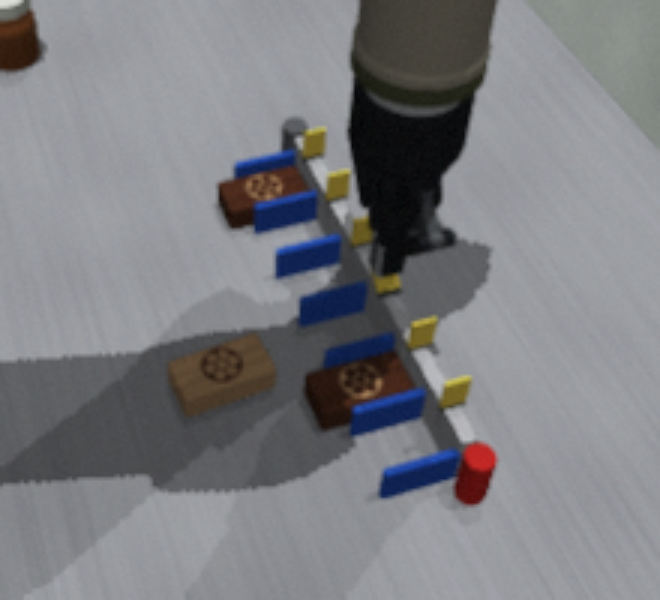

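The third tab (388,283 in the crop) is held over, and the fourth at (360,230) is upright. I'll lift straight up, then remeasure the mould with the arm clear of it.

```bash
python3 - <<'E'
from h import *
bot.move_straight(W(.06,-.014,.16),feed=.1)
bot.move_pose(W(-.07,-.034,.17),[-90,0,5])
bot.command_gripper(0.06)
p=monitor.get_ee_pos(); o=monitor.get_orientation()
im,d=viewer.get_image("wrist"); cv2.imwrite("pics/w4.png",im)
from scipy.spatial.transform import Rotation as Ro
c=viewer.camera_model("wrist"); T=np.array(c["T_tool_cam"])
Rt=Ro.from_euler("xyz",o,degrees=True).as_matrix()
for t in ["mould","stored_mould_b","rack"]:
  for r in viewer.trace("wrist",t)[:2]:
    m=np.array(r["region"]); v,u=np.nonzero(m&(d>0))
    q=cv2.undistortPoints(np.c_[u,v].astype(float).reshape(-1,1,2),c["mtx"],np.array(c["D"])).reshape(-1,2)
    P=np.c_[q,np.ones(len(q))]*d[v,u][:,None]
    P=(P@T[:3,:3].T+T[:3,3])@Rt.T+p
    zt=np.percentile(P[:,2],80); S=P[abs(P[:,2]-zt)<.004]
    rc=cv2.minAreaRect((S[:,:2]*1000).astype(np.float32))
    print(t,round(r["conf"],2),r["box"],zt,rc,"rack",toR(np.array(rc[0])/1000))
print(monitor.get_time(),p)
E
```

```text
mould 0.57 [303.4, 149.9, 344.9, 227.7] 0.023759400207364258 ((493.755126953125, -87.23846435546875), (70.73420715332031, 37.938236236572266), 4.513030052185059) rack [-0.0724599  -0.03297204]
stored_mould_b 0.87 [449.0, 249.1, 495.3, 296.2] 0.023441294937221885 ((571.3904418945312, 75.37918853759766), (38.2621955871582, 44.180171966552734), 89.37838745117188) rack [0.00375337 0.1303169 ]
stored_mould_b 0.64 [253.3, 230.4, 296.0, 300.7] 0.023711414504172756 ((583.4647216796875, -128.645263671875), (73.28485870361328, 36.830440521240234), 3.408815383911133) rack [ 0.01760762 -0.07359441]
rack 0.89 [187.1, 239.9, 507.0, 344.3] 0.042614643711385757 ((626.7427368164062, -77.53522491455078), (17.280460357666016, 141.8042449951172), 0.21475403010845184) rack [ 0.06043797 -0.02210865]
10.6333 [ 0.49627371 -0.08820536  0.16994881]
```

View pics/w4.png

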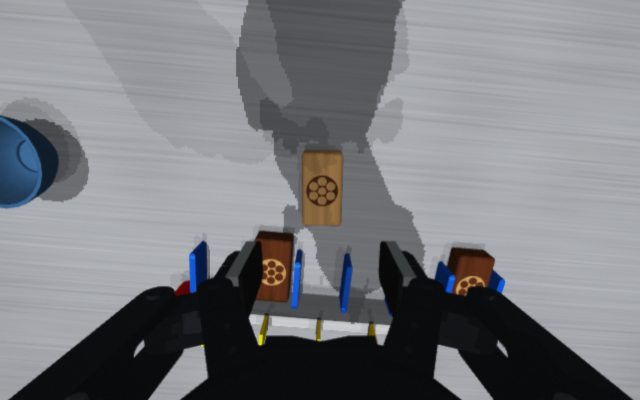

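```bash
python3 - <<'E'
from h import *
m=[0.494,-0.0877]
bot.move_pose([*m,.07],[-90,0,4.8])
print("g",bot.move_straight([*m,.024],feed=.08,guard=8))
print(monitor.get_ee_pos(),monitor.get_force())
bot.command_gripper(0.0392,20)
print("w",monitor.get_grip_width(),monitor.get_force())
bot.move_straight(W(-.052,-.026,.024),feed=.03,rotation=[-90,0,YAW])
print(toR(monitor.get_ee_pos()),monitor.get_force())
bot.command_gripper(0.055)
bot.move_straight(W(-.052,-.026,.12),feed=.12)
bot.move_pose(W(-.118,-.026,.12),[-90,0,YAW])
print(monitor.get_time())
im,d=viewer.get_image("side"); cv2.imwrite("pics/s5.png",cv2.resize(im[120:320,250:470],None,fx=3,fy=3))
for r in viewer.trace("side","mould")[:2]:
    P=depthpts("side",d,np.array(r["region"])); S=P[abs(P[:,2]-.0235)<.004]
    if len(S)>5: rc=cv2.minAreaRect((S[:,:2]*1000).astype(np.float32)); print(r["conf"],rc,toR(np.array(rc[0])/1000))
im,d=viewer.get_image("top"); cv2.imwrite("pics/t5.png",cv2.resize(im[140:260,240:400],None,fx=5,fy=5))
for r in viewer.trace("top","mould")[:2]:
    P=depthpts("top",d,np.array(r["region"])); S=P[abs(P[:,2]-.0245)<.004]
    if len(S)>5: rc=cv2.minAreaRect((S[:,:2]*1000).astype(np.float32)); print(r["conf"],rc,toR(np.array(rc[0])/1000))
E
```

```text
g False
[ 0.49438598 -0.08773821  0.02461808] [-0.45464206  0.17310263  0.25001875]
w 0.03932099068044986 [ 0.67392535 -0.00086823  0.30252954]
[-0.05198477 -0.02587386] [0.08712451 0.48279203 0.41657605]
14.6583
0.73 ((504.1869812011719, -82.08872985839844), (71.81739044189453, 36.10266876220703), 2.3982038497924805) [-0.06207338 -0.02773147]
0.27 ((621.1235961914062, -228.4123077392578), (7.873283386230469, 20.757343292236328), 40.805850982666016) [ 0.05613568 -0.17302903]
0.6 ((521.2294921875, -79.45709228515625), (33.900718688964844, 33.86307907104492), 4.4613356590271) [-0.04505449 -0.02495121]
```

View pics/s5.png

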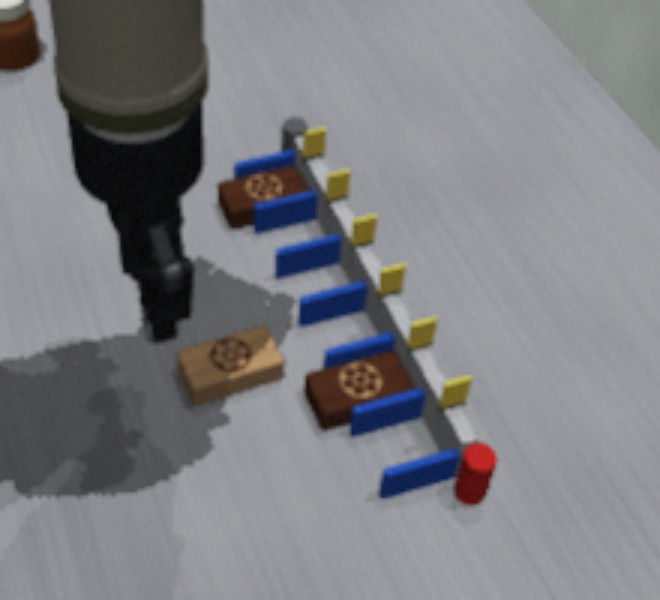

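View pics/t5.png

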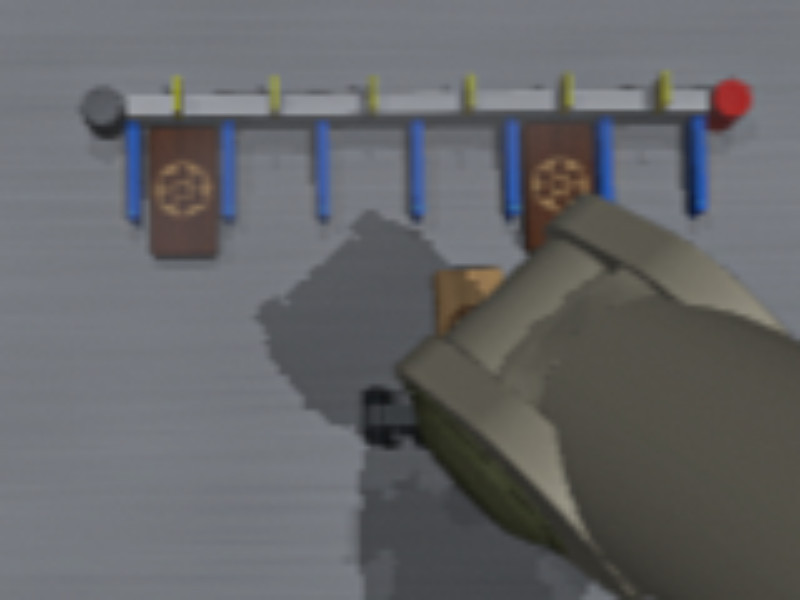

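The mould is nearly aligned: front centre at (469,268), against a gap centre at about (465,215). It sits at rack x ≈ -62 mm. Now pushing from behind with a flat two-finger face.

```bash
python3 - <<'E'
from h import *
bot.command_gripper(0.012,60)
bot.move_straight(W(-.120,-.026,.024),feed=.12,guard=8)
print(toR(monitor.get_ee_pos()),monitor.get_ee_pos()[2],monitor.get_grip_width())
print("g",bot.move_straight(W(-.055,-.026,.024),feed=.04,guard=8))
print(toR(monitor.get_ee_pos()),monitor.get_force(),monitor.get_time())
im,d=viewer.get_image("side"); cv2.imwrite("pics/s6.png",cv2.resize(im[120:320,250:470],None,fx=3,fy=3))
im,d=viewer.get_image("wrist"); cv2.imwrite("pics/w6.png",im)
E
```

```text
[-0.11995148 -0.02589524] 0.024172505620667938 0.012030059143794743
g False
[-0.05500622 -0.02599878] [-0.01119017  0.60719815  0.88654533] 18.0667
```

View pics/s6.png

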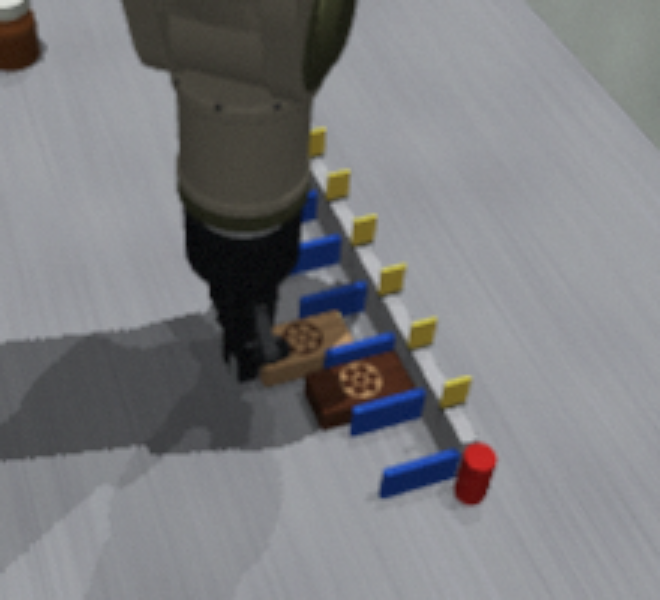

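View pics/w6.png

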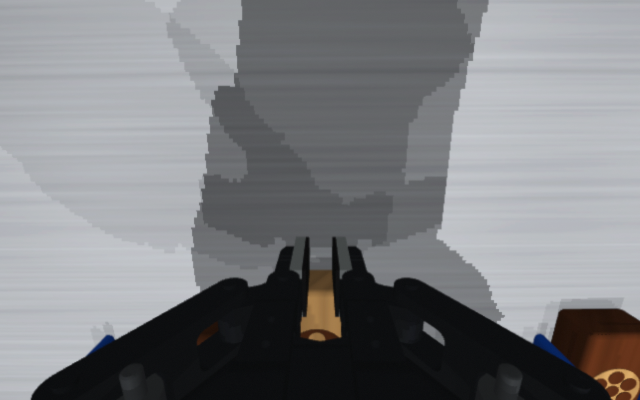

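The mould is entering the third gap between its dividers without touching them. Continuing to the rail with a guard.

```bash
python3 - <<'E'
from h import *
print("g",bot.move_straight(W(-.022,-.026,.024),feed=.03,guard=8))
print(toR(monitor.get_ee_pos()),monitor.get_force(),monitor.get_time())
bot.dwell(.3); print(monitor.get_force())
im,d=viewer.get_image("side"); cv2.imwrite("pics/s7.png",cv2.resize(im[120:320,250:470],None,fx=3,fy=3))
bot.move_straight(W(-.08,-.026,.024),feed=.08)
bot.move_straight(W(-.08,-.026,.15),feed=.15)
bot.move_pose([.45,.2,.25],[-90,0,YAW])
print(monitor.get_time())
im,d=viewer.get_image("side"); cv2.imwrite("pics/s8.png",cv2.resize(im[120:320,250:470],None,fx=3,fy=3))
im,d=viewer.get_image("top"); cv2.imwrite("pics/t8.png",cv2.resize(im[140:260,240:400],None,fx=5,fy=5))
for t in ["mould","stored_mould_b","jar","bowl"]:
  for r in viewer.trace("top",t)[:3]:
    P=depthpts("top",d,np.array(r["region"])); zt=np.percentile(P[:,2],90);S=P[P[:,2]>zt-.006]
    rc=cv2.minAreaRect((S[:,:2]*1000).astype(np.float32)); print(t,round(r["conf"],2),zt.round(4),rc,toR(np.array(rc[0])/1000))
E
```

```text
g True
[-0.02797467 -0.02602013] [0.30590377 0.14120532 0.09363134] 19.025
[-0.30527913  1.04473114 -0.81422113]
22.3083
mould 0.95 0.0269 ((584.76220703125, -84.8152084350586), (36.266422271728516, 70.77684020996094), 88.1640853881836) [ 0.01852257 -0.0297547 ]
stored_mould_b 0.91 0.0271 ((583.842041015625, -130.4359588623047), (33.83662414550781, 70.92916870117188), 87.88414001464844) [ 0.01800055 -0.07538175]
stored_mould_b 0.71 0.027 ((586.4652709960938, 74.82050323486328), (35.90008544921875, 73.27384185791016), 88.93704223632812) [0.0188325  0.12988979]
bowl 0.76 0.0449 ((487.6732177734375, -369.88623046875), (81.97647857666016, 79.3221664428711), 88.61735534667969) [-0.07607504 -0.31566212]
```

View pics/s8.png

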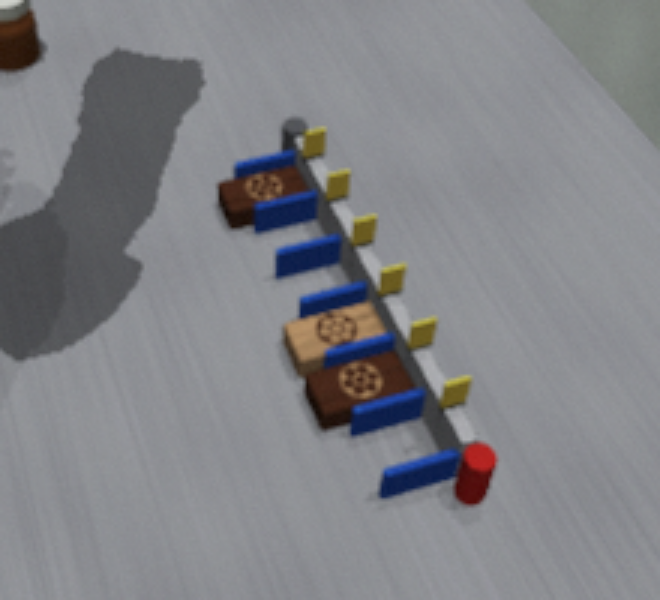

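View pics/t8.png

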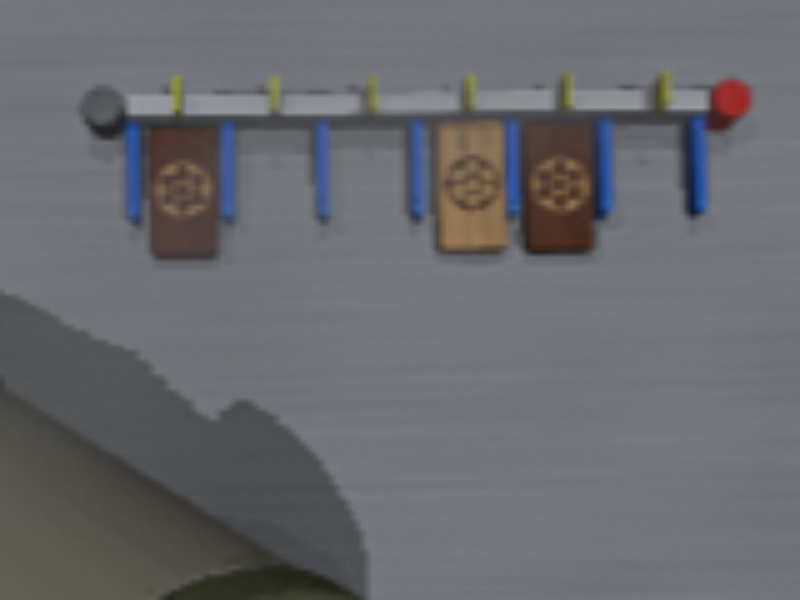

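```bash
python3 - <<'E'
from h import *
print(monitor.get_force()); bot.close_job()
E
```

```text
[ 0.20917246 -0.23596245 -0.25535037]
the job is handed in; nothing more can be done
```

The pale mould is home in the third gap from the red post, and the job was handed in after about 22 s on the robot clock; no verdict is reported.

**What I did:** The red post is at the rack's -y end, so the third gap is the one at y = -26 mm. I ran the closed fingertip from above the red post along the rail past tabs 6, 5 and 4. I stopped with tab 4 leaning and lifted straight up. I then straightened the mould on the bench between loosely set fingers. Finally I pushed it from behind into the gap until the force guard tripped at the rail.

**Last checks:**
- **Mould:** The top camera put it at rack x ≈ 18.5 mm, y ≈ -29.8 mm (3.8 mm off the gap's centre line). It was within about 1.5° of the gap's direction, flat and against the rail.
- **Tabs:** The third was seen leaning and the fourth upright at the stop. All six were upright afterwards. I did not picture the first two mid-flick, so their lean is inferred from the same fingertip height and path.
- **Stored moulds and bowl:** These were within about 3 mm of their first measurements.
- **Jar:** The final top-camera check returned no detection for it, probably because the arm was in the way. In the side view the visible part of it looked unmoved.
- **Hand:** Clear of everything, with no contact force.

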